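# Click-test the timber-crayon holders

## Task

Test the two push-button crayon holders on the workbench, one of which has a worn catch: take each one, push its button end squarely against the wooden planing stop until the button is fully home, then back off and see whether it stays in. Leave the one that latches lying flat on the bench with its crayon out, ready for marking, and lay the one that springs back flat in the open plywood repair tray. Do not drop the holders, click them on nothing but the planing stop, and leave the other things where they are.

Things in the scene. Friction and masses are not known exactly. Their poses are not given: they have to be found in the camera images.
- holder_1_mid (a point): One of two look-alike push-button timber-crayon holders, 150 mm long, about 90 g: black octagonal barrel 110 mm long, 20 mm across flats, steel nose cone on one end, round push button on the other, clip on top. Point: middle of the barrel, on its axis, 10 mm above the bench as it lies. +x along the axis to the button end (turned away from the robot), +z up. Barrel ends at x = +55 and -55 mm, nose at -80.
- holder_2_mid (a point): The other of two look-alike push-button timber-crayon holders, 150 mm long, about 90 g: black octagonal barrel 110 mm long, 20 mm across flats, steel nose cone on one end, round push button on the other, clip on top. Point: middle of the barrel, on its axis, 10 mm above the bench as it lies. +x along the axis to the button end (turned away from the robot), +z up. Barrel ends at x = +55 and -55 mm, nose at -80.
- button_1 (a joint): Push of button 1 (holder 1) in m: 0 at rest, 0.010 fully home (hard stop). The crayon moves with it: 9 mm out of the nose when home. Takes 3 N to begin, up to 7 N on the way; push with 10 to 13 N. A sound catch snaps in after two thirds and stays at 0.010; a worn one springs back to 0 when let go. Which holder is worn cannot be seen, only tried.
- button_2 (a joint): Push of button 2 (holder 2) in m: 0 at rest, 0.010 fully home (hard stop). The crayon moves with it: 9 mm out of the nose when home. Takes 3 N to begin, up to 7 N on the way; push with 10 to 13 N. A sound catch snaps in after two thirds and stays at 0.010; a worn one springs back to 0 when let go. Which holder is worn cannot be seen, only tried.
- button_1_face (a point): Centre of the end face of the aluminium push button of holder 1, 13 mm diameter. It moves with the button: 70 mm from the barrel's middle along its +x at rest (15 mm proud of the barrel), 60 mm when fully home. Axes as the holder's; +x points out of the button end.
- button_2_face (a point): Centre of the end face of the aluminium push button of holder 2, 13 mm diameter. It moves with the button: 70 mm from the barrel's middle along its +x at rest (15 mm proud of the barrel), 60 mm when fully home. Axes as the holder's; +x points out of the button end.
- stop: Planing stop: a pale beech batten bolted across the bench, fixed, 44 mm thick (x), 340 mm long (y), 45 mm high (z), two bolt heads on top standing 6 mm proud. Origin at the centre of its underside, on the bench; its working face looks towards the robot, along its own -x, at x = -22 mm.
- stop_face (a point): Centre of the planing stop's working face, 22.5 mm above the bench, half-way along its 340 mm length; -x points out of the face towards the robot, y along the face.
- tray: Repair tray: an open plywood box, fixed, outside 230 mm (x) by 140 mm (y) by 36 mm high, walls and floor 6 mm thick, empty. Origin at the centre of its underside, on the bench. It stands on the robot's left or right, in the place opposite the round wooden blank.
- blank: Bystander: round wooden bowl blank, 170 mm diameter, 50 mm high, loose, lying flat. Origin at the centre of its underside.
- tape: Bystander: roll of pale masking tape, 100 mm diameter, 38 mm high, loose, lying flat. Origin at the centre of its underside.
- glue: Bystander: white glue bottle with a black cap, 60 mm diameter, 170 mm high, loose, standing. Origin at the centre of its underside.
Not all that is in view belongs to the job. Leave any orange look-alike of the part that bears holder_2_mid alone. Leave any green look-alike of the part that bears holder_1_mid alone.

How it is judged:
On the way:
1. the holder with the worn catch has its button pushed fully home (8.5 mm or more) against the planing stop (value of joint button_2 above 0.0085 m and contact force between holder_2 and stop above 1.5 N), for 0.05 s.
At the end, for the whole second after the job is handed in: The holder with the sound catch has its button latched in (8 mm or more) and lies flat on the bench top itself (within about 0.12 rad of level, its middle not over 13 mm above the bench); the holder with the worn catch lies flat on the floor of the repair tray; both are let go and at rest (value of joint button_1 above 0.008 m and height (world z) of holder_1_mid between 0.006 and 0.013 m and angle between holder_1_mid's own x axis and vertical between 1.45 and 1.69 rad and x of holder_2_mid in the frame of tray between -0.109 and 0.109 m and y of holder_2_mid in the frame of tray between -0.064 and 0.064 m and z of holder_2_mid in the frame of tray between 0.01 and 0.021 m and angle between holder_2_mid's own x axis and vertical between 1.45 and 1.69 rad and linear speed of each of holder_1, holder_2 below 0.02 m/s); the robot touches nothing.
It fails at once if a holder's button is pushed in away from the planing stop's working face (over 30 mm in front of it, behind it or past its ends) (value of joint button_1 between 0.0025 and 0.0075 m and (x of button_1_face in the frame of stop below -0.052 m or x of button_1_face in the frame of stop above 0 m or y of button_1_face in the frame of stop above 0.185 m or y of button_1_face in the frame of stop below -0.185 m)).
It fails at once if a holder's button is pushed in away from the planing stop's working face (over 30 mm in front of it, behind it or past its ends) (value of joint button_2 between 0.004 and 0.02 m and (x of button_2_face in the frame of stop below -0.052 m or x of button_2_face in the frame of stop above 0 m or y of button_2_face in the frame of stop above 0.185 m or y of button_2_face in the frame of stop below -0.185 m)).
It fails at once if a holder is dropped or thrown (it moves faster than 0.9 m/s out of the fingers) (linear speed of holder_1 above 0.9 m/s and contact force between the fingers and holder_1 below 0.05 N).
It fails at once if a holder is dropped or thrown (it moves faster than 0.9 m/s out of the fingers) (linear speed of holder_2 above 0.9 m/s and contact force between the fingers and holder_2 below 0.05 N).
It fails at once if the blank, tape or glue bottle is moved by more than 30 mm (distance of any of blank, tape, glue from where it was at the start of the episode above 0.03 m).
It also fails if it takes over 54 s, if anything falls off the work surface, if the arm or the gripper's body presses on something with over 40 N, if the wrist force passes 120 N, or if a joint passes its speed limit or range.

## Robot

A 7-joint arm with a two-finger parallel gripper is mounted at the origin on the work surface. World frame = base frame: x ahead of the robot, y to its left, z up, the work surface at z = 0. Lengths are in m, angles in rad, forces in N, time in s.
With the tool pointing down it reaches from about 0.4 to 0.875 m from the base axis. Payload 4.4 kg.
Tool frame: the origin (TCP) lies midway between the tips of the shut fingers; the grasp point (between the pads) lies behind it (tcp_to_grasp is the z of the grasp point in the tool frame, in m); z points along the fingers, x is the direction in which the jaws open and shut, and the axes are right-handed (so a half turn about z gives the same grasp; the last joint's range is limited). The gripper opens to 85 mm and grips with 20 to 120 N. Pads are 22 mm wide; open, the fingers measure 114 mm over their backs; the gripper's body (76 mm by 85 mm) begins 54 mm behind the grasp point. The pads swing forward as they close: fully open they stand 13 mm farther back than shut.
Start: joints at [1.127, 0.628, 0.038, 1.517, -0.027, 0.996, -0.02], TCP at [0.24, -0.604, 0.231] pointing down, gripper open.
Joint ranges: [-3.06, 3.06], [-0.37, 2.12], [-1.25, 1.32], [0.18, 2.47], [-1.1, 4.24], [0.23, 1.98], [-2.94, 2.94]. Speed limits (rad/s): [2.57, 2.57, 3.14, 3.14, 3.14, 3.14, 3.14].

## Interface

Orientations are given as a rotation vector (axis times angle).
In Python, from workcell import * gives the robot as it stands.
- The arm moves only by the tool move_arm, never from a script. Its argument "series" is a list of rows, each a list of 3 entries, a list of its own where there are three numbers: the shift along the tool's x, y, z in mm, then the turn, a rotation vector about the tool's x, y, z in degrees, then the closure in counts, from 0 (fully open) to 255 (shut). In form: [[[dx, dy, dz], [ax, ay, az], fingers], ...]. A call has 1 to 20 rows; each row shifts and turns the commanded pose from where the row before left it, along the tool's axes as they then stand; what a row does not reach is not made up. A row lasts 1/12 s, in which the tool goes at most 41.7 mm and 7.16 degrees, less where a joint would pass 70% of its speed; a pose out of reach is approached as far as the arm can. A call is refused whole if a number of a shift passes 41.7 or a number of a turn 7.16, either way. A call with a gripper value outside its range is refused whole. The fingers move at their own pace and stop on an object; "force" is the grip in N (left out, the last holds). Time passes only in rows, so rows that do not move let the fingers close. It gives the time, the measured TCP pose, the force and the opening at its end, in the units of the state.
- observe(): the state, without advancing time (a new reading comes with each control period).
- get_image(name): name is "scene" or "side" or "wrist"; returns a dict with "color" (480x640x3 uint8, red, green, blue), "fx", "fy", "cx", "cy" (pixels), "D" ([k1, k2, p1, p2, k3] as OpenCV has them; the pictures are not rectified), "R" (3x3) and "t" (3): a world point X has camera coordinates R X + t. Camera axes: x right, y down, z forward; pixel columns grow to the right and rows downward; lengths in m; the calibration is good to about 2 mm. A picture is of the moment at which its call begins. There is no depth.
- sign_off(): hands the job in, once; it reports no verdict.
The state is a dict: "clock": time; "joint_positions": joint angles; "qvel": joint speeds; "tau": joint torques, N m; "ee_pos": TCP position; "tcp_rot": TCP orientation; "force": force on the tool from outside, world axes, zero at the start; "moment": the same for the moment, N m; "width": finger opening in m.
Only numpy, scipy, OpenCV 4.12 (cv2) and the standard library are available. Lean on these libraries where they do the work, as an engineer would, in place of code of your own. Each camera call takes 0.05 s, during which the arm holds its last target. There are 200 camera calls.

## Working session

There is one attempt and no reset: what is moved stays moved. The work goes in short steps, Python scripts to look and compute and a tool call to move; the robot and the scene stay as the last step left them, time stands still between calls to the robot, and variables do not carry over. Pictures are saved under pics/ and viewed, about 8 in all and at most 12, crops included, and the job is handed in when it is done.

Besides the shell and the picture viewer there is one more tool, called after ">>>" as name(argument=value, ...) on one line, values as JSON. move_arm: Moves the arm, as the interface text tells. Its arguments: {"type":"object","properties":{"series":{"type":"array"},"force":{"type":"number"}},"required":["series"]}

```bash
mkdir -p pics
cat > h.py <<'E'
from workcell import *
import numpy as np, cv2, pickle
def snap(name,fn):
    im=get_image(name); pickle.dump(im,open(f'pics/{fn}.pkl','wb'))
    cv2.imwrite(f'pics/{fn}.png',cv2.cvtColor(im['color'],cv2.COLOR_RGB2BGR)); return im
def load(fn): return pickle.load(open(f'pics/{fn}.pkl','rb'))
def K(im): return np.array([[im['fx'],0,im['cx']],[0,im['fy'],im['cy']],[0,0,1.]])
def ray(im,uv,z=0.0):
    p=cv2.undistortPoints(np.array([[uv]],float),K(im),np.array(im['D'],float)).ravel()
    R=np.array(im['R']);t=np.array(im['t']);c=-R.T@t;d=R.T@np.array([p[0],p[1],1]);s=(z-c[2])/d[2];return c+s*d
def proj(im,X):
    return cv2.projectPoints(np.array(X,float).reshape(-1,3),cv2.Rodrigues(np.array(im['R'],float))[0],np.array(im['t'],float),K(im),np.array(im['D'],float))[0].reshape(-1,2)
E
python3 - <<'E'
from h import *
s=observe();print(s)
import workcell;print([n for n in dir(workcell) if not n.startswith('_')])
for n in('scene','side'):
    im=snap(n,n+'0');R=np.array(im['R']);print(n,-R.T@np.array(im['t']),im['fx'])
E
```

```text
{'clock': 0.0, 'joint_positions': array([ 1.12722421,  0.62933159,  0.0384277 ,  1.51833804, -0.02702595,
        0.99628558, -0.01996675]), 'qvel': array([-0.00058227, -0.00047147, -0.00086676,  0.00059358,  0.0001466 ,
        0.00248687, -0.0011867 ]), 'tau': array([ 5.24806237e-04, -5.63387883e+01,  1.22711454e+00, -1.93439466e+01,
        1.13055695e-02,  1.05135547e-02,  5.38210244e-06]), 'ee_pos': array([ 0.23957311, -0.60359023,  0.23040781]), 'tcp_rot': array([-2.59820389e+00,  1.76419525e+00,  2.39097340e-03]), 'force': array([-0.77662549, -0.19926539,  0.32927811]), 'moment': array([ 0.01882576, -0.01508022,  0.02696788]), 'width': 0.08563336850777621}
['IKError', 'get_image', 'observe', 'sign_off', 'tcp_to_grasp']
scene [ 1.30116791 -0.29096178  0.8524154 ] 564.7121018305228
side [0.39897922 0.66992432 0.62293037] 457.25275078172075
```

View pics/scene0.png

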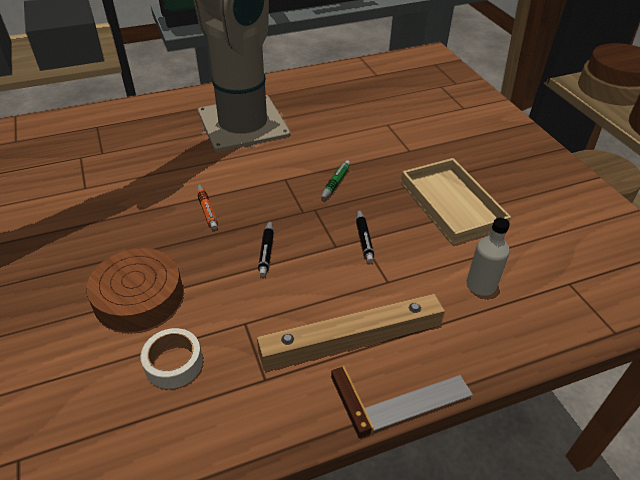

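View pics/side0.png

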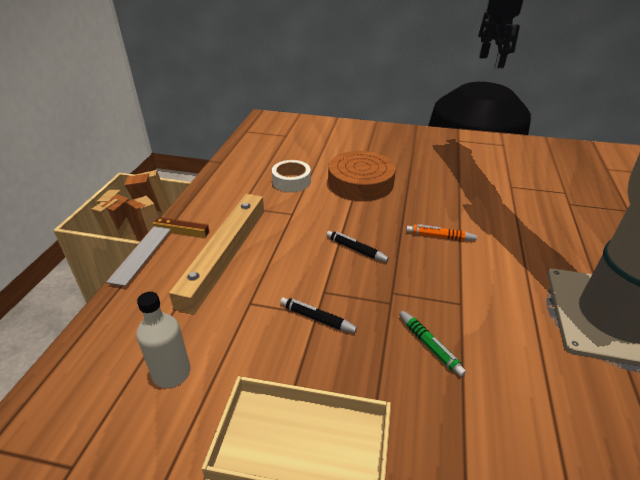

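The black pens at scene (266,249) and (365,237) (side: (357,247) and (318,316)) are the holders. Orange (207,208) and green (336,180) are the look-alikes to leave. I'll confirm in an enlarged crop.

Run:
```python
from h import *
a=cv2.imread('pics/scene0.png');b=cv2.imread('pics/side0.png')
r=lambda i,x,y,w,h,f:cv2.resize(i[y:y+h,x:x+w],None,fx=f,fy=f,interpolation=cv2.INTER_CUBIC)
A=r(a,240,200,160,90,5);cv2.imwrite('pics/c1.png',A[:, :800]) 
B=r(b,270,220,130,120,5)
C=r(a,250,290,200,85,4)
cv2.imwrite('pics/c1.png',A);
cv2.imwrite('pics/c2.png',B)
```

```text
(no output)
```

View pics/c1.png

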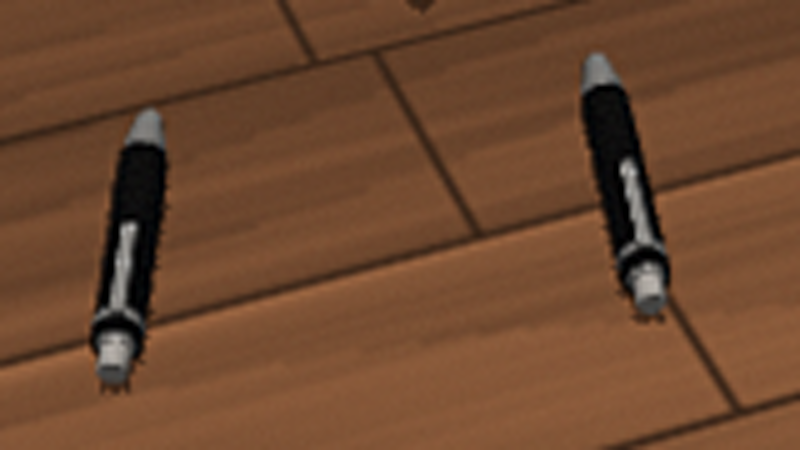

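View pics/c2.png

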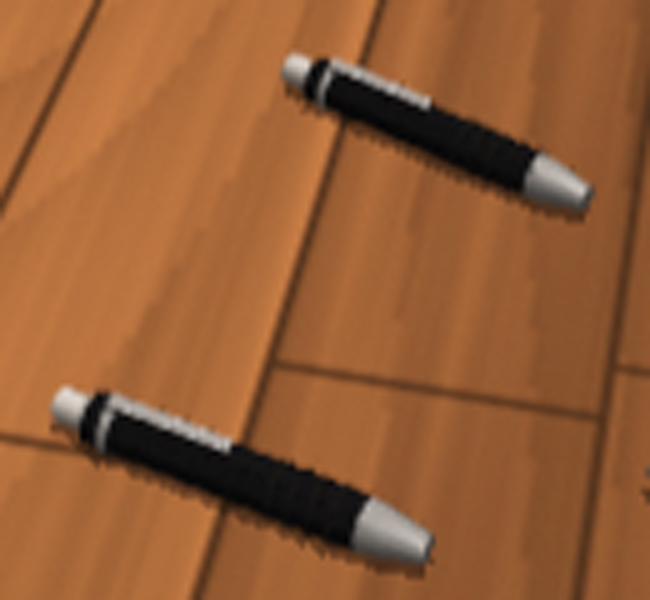

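Crop 1: pen A (robot's right) has its button at crop (113,374) and nose at (150,112). Pen B has its button at (652,303) and nose at (597,57). Side crop: A button (287,72), nose (590,198); B button (58,408), nose (430,548). Both are black with the clip up and button away from the robot, as described.

```bash
cat > tri.py <<'E'
from h import *
def tri(obs):
    A=np.zeros((3,3));b=np.zeros(3)
    for im,uv in obs:
        p=ray(im,uv,0);R=np.array(im['R']);c=-R.T@np.array(im['t']);d=(p-c)/np.linalg.norm(p-c);P=np.eye(3)-np.outer(d,d);A+=P;b+=P@c
    return np.linalg.solve(A,b)
E
python3 - <<'E'
from tri import *
s=load('scene0');d=load('side0')
f=lambda p,o:((p[0]+.5)/5-.5+o[0],(p[1]+.5)/5-.5+o[1])
S=lambda p:f(p,(240,200));D=lambda p:f(p,(270,220))
for n,ps,pd in [('Abut',(113,374),(287,72)),('Anose',(150,112),(590,198)),('Bbut',(652,303),(58,408)),('Bnose',(597,57),(430,548))]:
    print(n,tri([(s,S(ps)),(d,D(pd))]).round(4),ray(s,S(ps),.01).round(4)[:2],ray(d,D(pd),.01)[:2].round(4))
for n,ps,pd in [('bolt-y',(287,339),(245,206)),('bolt+y',(415,308),(193,276))]:
    print(n,tri([(s,ps),(d,pd)]).round(4),ray(s,ps,.05).round(4)[:2],ray(d,pd,.05)[:2].round(4))
for n,ps in [('t1',(402,172)),('t2',(453,159)),('t3',(508,213)),('t4',(455,235))]: print(n,ray(s,ps,.036).round(4))
for n,ps in [('t1',(390,402)),('t2',(240,380))]: print('side',n,ray(d,ps,.036).round(4))
print('blank',ray(s,(135,280),.05),'tape',ray(s,(172,350),.038),'glue',ray(s,(486,290),0),'green',ray(s,(336,180),.01),ray(s,(348,163),.01), 'or',ray(s,(207,208),.01))
print(tcp_to_grasp)
a=cv2.imread('pics/scene0.png');b=cv2.imread('pics/side0.png')
r=lambda i,x,y,w,h,f:cv2.resize(i[y:y+h,x:x+w],None,fx=f,fy=f,interpolation=cv2.INTER_CUBIC)
A=r(a,250,285,200,90,3);B=r(b,165,190,110,120,3);o=np.zeros((360,930,3),np.uint8);o[:270,:600]=A;o[:360,600:930]=B
A=r(a,250,285,200,90,4);cv2.imwrite('pics/c3.png',A)
B=r(b,165,190,110,120,5);cv2.imwrite('pics/c4.png',B)
E
```

```text
Abut [ 0.5559 -0.1119  0.0081] [ 0.5572 -0.1124] [ 0.5555 -0.109 ]
Anose [ 0.4168 -0.0523  0.0121] [ 0.4145 -0.0518] [ 0.4169 -0.0547]
Bbut [0.5957 0.1075 0.0089] [0.5964 0.1069] [0.5955 0.1088]
Bnose [0.451  0.1463 0.0124] [0.4491 0.1477] [0.4509 0.1438]
bolt-y [ 0.7467 -0.1234  0.0446] [ 0.7503 -0.1246] [ 0.7436 -0.116 ]
bolt+y [0.7617 0.1163 0.0445] [0.7663 0.1142] [0.7575 0.1206]
t1 [0.384  0.2852 0.036 ]
t2 [0.381  0.4237 0.036 ]
t3 [0.5932 0.434  0.036 ]
t4 [0.6135 0.2909 0.036 ]
side t1 [0.3793 0.2875 0.036 ]
side t2 [0.6007 0.3013 0.036 ]
blank [ 0.52300276 -0.34901351  0.05      ] tape [ 0.69488134 -0.3136861   0.038     ] glue [0.74104411 0.29232134 0.        ] green [0.32810753 0.14150756 0.01      ] [0.27620364 0.19485041 0.01      ] or [ 0.3214443  -0.16987392  0.01      ]
-0.0187
```

View pics/c4.png

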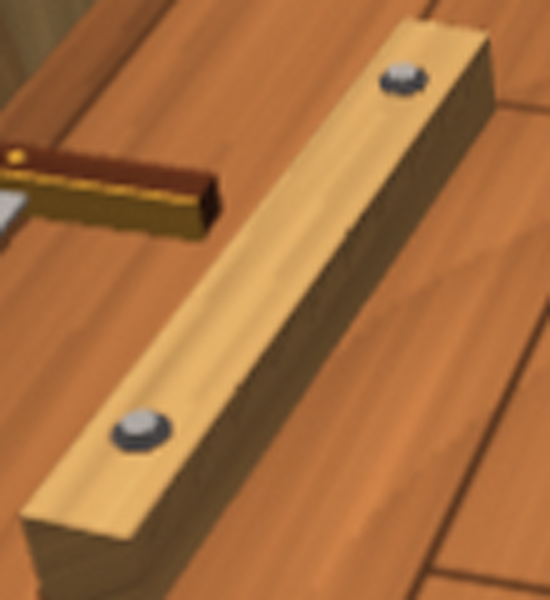

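The side crop shows the stop's working-face top edge running from (490,40) to (132,540), the rear edge from (410,20) to (22,515).

```bash
cat >> tri.py <<'E'
from scipy.spatial.transform import Rotation as Ro
def plan(target,xyaw=None):
    s=observe();R=Ro.from_rotvec(s['tcp_rot']);d=np.array(target)-s['ee_pos'];print('tool shift mm',(R.inv().apply(d)*1000).round(1))
    X=R.as_matrix();print('xyaw',np.degrees(np.arctan2(X[1,0],X[0,0])).round(2),'zdir',X[:,2].round(4),'ee',s['ee_pos'].round(4),'F',s['force'].round(2),'w',s['width'])
    if xyaw is not None: print('turn about tool z',(-(xyaw-np.degrees(np.arctan2(X[1,0],X[0,0])))).round(2))
E
python3 - <<'E'
from tri import *
d=load('side0')
D=lambda p:((p[0]+.5)/5-.5+165,(p[1]+.5)/5-.5+190)
q=[ray(d,D(p),.045)[:2] for p in [(490,40),(132,540),(410,20),(22,515)]]+[ray(d,D((495,98)),0)[:2]]
print(np.round(q,4),np.linalg.norm(q[0]-q[1]),np.degrees(np.arctan2(*(q[1]-q[0]))),np.degrees(np.arctan2(*(q[3]-q[2]))))
plan((.491,-.084,.231),66.8)
E
```

```text
[[ 0.7191 -0.1645]
 [ 0.7402  0.1678]
 [ 0.7605 -0.172 ]
 [ 0.7831  0.165 ]
 [ 0.7259 -0.182 ]] 0.33294634065201645 3.620393138069717 3.8356306947096854
tool shift mm [-3.903e+02 -4.254e+02  1.000e-01]
xyaw -68.35 zdir [-6.0e-04  1.6e-03 -1.0e+00] ee [ 0.2396 -0.6036  0.2305] F [ 0.21  0.22 -0.53] w 0.08557465311038755
turn about tool z -135.15
```

>>> move_arm(series=[[[-26,-28.4,0],[0,0,0],0],[[-26,-28.4,0],[0,0,0],0],[[-26,-28.4,0],[0,0,0],0],[[-26,-28.4,0],[0,0,0],0],[[-26,-28.4,0],[0,0,0],0],[[-26,-28.4,0],[0,0,0],0],[[-26,-28.4,0],[0,0,0],0],[[-26,-28.4,0],[0,0,0],0],[[-26,-28.4,0],[0,0,0],0],[[-26,-28.4,0],[0,0,0],0],[[-26,-28.4,0],[0,0,0],0],[[-26,-28.4,0],[0,0,0],0],[[-26,-28.4,0],[0,0,0],0],[[-26,-28.4,0],[0,0,0],0],[[-26,-28.4,0],[0,0,0],0]], force=80)

```text
clock: 1.35
ee_pos: [0.4922, -0.0827, 0.2312]
tcp_rot: [2.599, -1.765, -0.0]
force: [0.6, 0.5, -0.4]
width: 0.0855
```

>>> move_arm(series=[[[0,0,5],[0,0,-7.1],0],[[0,0,5],[0,0,-7.1],0],[[0,0,5],[0,0,-7.1],0],[[0,0,5],[0,0,-7.1],0],[[0,0,5],[0,0,-7.1],0],[[0,0,5],[0,0,-7.1],0],[[0,0,5],[0,0,-7.1],0],[[0,0,5],[0,0,-7.1],0],[[0,0,5],[0,0,-7.1],0],[[0,0,5],[0,0,-7.1],0],[[0,0,5],[0,0,-7.1],0],[[0,0,5],[0,0,-7.1],0],[[0,0,5],[0,0,-7.1],0],[[0,0,5],[0,0,-7.1],0],[[0,0,5],[0,0,-7.1],0],[[0,0,5],[0,0,-7.1],0],[[0,0,5],[0,0,-7.1],0],[[0,0,5],[0,0,-7.1],0],[[0,0,5],[0,0,-7.1],0],[[0,0,0],[0,0,0],0]])

```text
clock: 3.02
ee_pos: [0.491, -0.0847, 0.1352]
tcp_rot: [-2.623, -1.726, 0.002]
force: [0.6, 0.6, 0.5]
width: 0.0852
```

Run:
```python
from tri import *
plan((.491,-.084,.06),66.8);print(observe()['clock'])
im=snap('wrist','w0')
g=proj(im,[[.491,-.084,.01],[.5559,-.1119,.01],[.4168,-.0523,.01]]);print(g)
```

```text
tool shift mm [ 0.6 -0.1 75.2]
xyaw 66.7 zdir [-2.3e-03  9.0e-04 -1.0e+00] ee [ 0.491  -0.0847  0.1352] F [0.63 0.6  0.55] w 0.08523506348444188
turn about tool z -0.1
3.0167
[[320.78496558 229.93897595]
 [320.79999336 324.98894939]
 [320.4595678  100.83450193]]
```

View pics/w0.png

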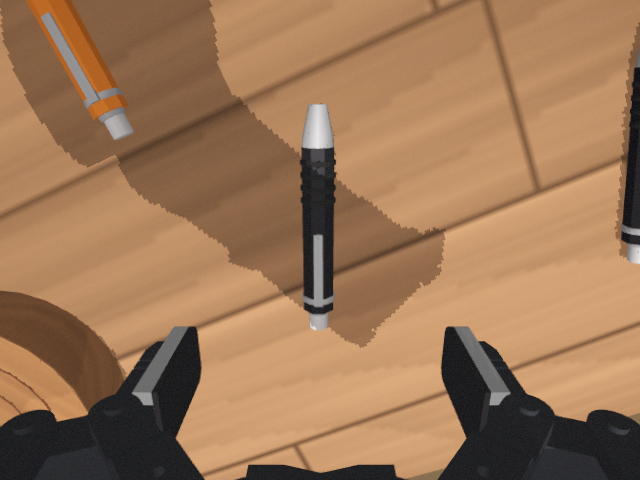

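Wrist view: pen A is upright in the image between the fingers, button (319,328), nose (318,103), within about 3 px of the prediction. Descend and grasp.

>>> move_arm(series=[[[0.5,0,30],[0,0,0],0],[[0,0,30],[0,0,0],0],[[0,0,30],[0,0,0],0],[[0,0,25],[0,0,0],0],[[0,0,16],[0,0,0],0],[[0,0,0],[0,0,0],0],[[0,0,0],[0,0,0],150],[[0,0,0],[0,0,0],255],[[0,0,0],[0,0,0],255],[[0,0,0],[0,0,0],255],[[0,0,0],[0,0,0],255],[[0,0,0],[0,0,0],255],[[0,0,0],[0,0,0],255],[[0,0,0],[0,0,0],255],[[0,0,0],[0,0,0],255]])

```text
clock: 4.32
ee_pos: [0.4926, -0.0845, 0.0065]
tcp_rot: [2.626, 1.722, 0.001]
force: [-0.6, -0.6, 9.1]
width: 0.0174
```

>>> move_arm(series=[[[0,0,-5],[0,0,0],255],[[0,0,-7],[0,0,0],255],[[0,0,-6],[0,0,0],255],[[0,0,0],[0,0,0],255],[[0,0,0],[0,0,0],255],[[0,0,0],[0,0,0],255]])

```text
clock: 4.82
ee_pos: [0.4921, -0.0842, 0.0234]
tcp_rot: [2.627, 1.723, 0.0]
force: [-0.4, 1.0, -0.5]
width: 0.0172
```

Run:
```python
from tri import *
plan((.56,-.095,.023),86.3);s=observe();print(s['clock'],s['width'])
im=snap('side','s1');w=snap('wrist','w1')
A=cv2.resize(cv2.cvtColor(im['color'],cv2.COLOR_RGB2BGR)[170:300,290:430],None,fx=3,fy=3,interpolation=2)
B=cv2.resize(cv2.cvtColor(w['color'],cv2.COLOR_RGB2BGR)[:,170:470],None,fx=.8125,fy=.8125)
cv2.imwrite('pics/v1.png',np.hstack([A,B[:390]]))
print(proj(w,[s['ee_pos']]))
```

```text
tool shift mm [17.1 66.6  0.4]
xyaw 66.53 zdir [ 1.e-04  0.e+00 -1.e+00] ee [ 0.4921 -0.0842  0.0234] F [-0.37  1.04 -0.54] w 0.01717379762448663
turn about tool z -19.77
4.8167 0.01717379762448663
[[318.96908558 328.82144901]]
```

View pics/v1.png

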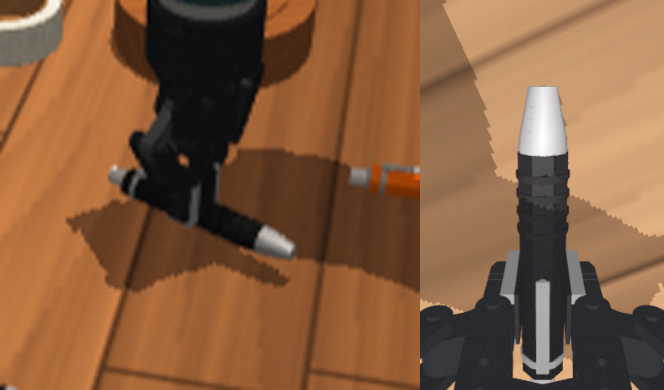

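Pen A is held level and straight, mid-barrel at the pads. Next I square up to the stop and approach.

>>> move_arm(series=[[[0,0,0],[0,0,-5],255],[[0,0,0],[0,0,-5],255],[[0,0,0],[0,0,-5],255],[[0,0,0],[0,0,-4.8],255],[[0,20,0],[0,0,0],255],[[0,25,0],[0,0,0],255],[[0,25,0],[0,0,0],255],[[0,25,0],[0,0,0],255],[[0,25,0],[0,0,0],255],[[0,20,0],[0,0,0],255],[[0,5,0],[0,0,0],255],[[0,0,0],[0,0,0],255],[[0,0,0],[0,0,0],255]])

```text
clock: 6.0
ee_pos: [0.6352, -0.0931, 0.0226]
tcp_rot: [-2.29, -2.149, 0.003]
force: [-0.2, 0.1, -0.4]
width: 0.0175
```

Run:
```python
from tri import *
plan((.654,-.095,.023),86.3)
```

```text
tool shift mm [-0.7 18.8 -0.4]
xyaw 86.37 zdir [-2.5e-03 -1.0e-04 -1.0e+00] ee [ 0.6352 -0.0931  0.0226] F [-0.16  0.11 -0.38] w 0.01752877609310164
turn about tool z 0.07
```

>>> move_arm(series=[[[0,6,0],[0,0,0],255],[[0,6,0],[0,0,0],255],[[0,5,0],[0,0,0],255],[[0,3,0],[0,0,0],255],[[0,2,0],[0,0,0],255],[[0,0,0],[0,0,0],255],[[0,0,0],[0,0,0],255]])

```text
clock: 6.58
ee_pos: [0.6579, -0.0948, 0.0231]
tcp_rot: [-2.29, -2.149, 0.002]
force: [-2.9, 0.3, 0.7]
width: 0.0174
```

>>> move_arm(series=[[[0,2,0],[0,0,0],255],[[0,2,0],[0,0,0],255],[[0,2,0],[0,0,0],255],[[0,2,0],[0,0,0],255],[[0,0,0],[0,0,0],255],[[0,0,0],[0,0,0],255]])

```text
clock: 7.08
ee_pos: [0.6655, -0.0952, 0.023]
tcp_rot: [-2.29, -2.148, 0.004]
force: [-6.0, 0.8, 1.9]
width: 0.0174
```

>>> move_arm(series=[[[0,1.5,0],[0,0,0],255],[[0,0,0],[0,0,0],255],[[0,0,0],[0,0,0],255]])

```text
clock: 7.33
ee_pos: [0.6665, -0.0953, 0.0229]
tcp_rot: [-2.289, -2.148, 0.005]
force: [-7.9, 0.3, 3.2]
width: 0.0174
```

>>> move_arm(series=[[[0,1,0],[0,0,0],255],[[0,0,0],[0,0,0],255],[[0,0,0],[0,0,0],255]])

```text
clock: 7.58
ee_pos: [0.6665, -0.0953, 0.0227]
tcp_rot: [-2.288, -2.147, 0.007]
force: [-8.9, 0.2, 3.9]
width: 0.0175
```

>>> move_arm(series=[[[0,1,0],[0,0,0],255],[[0,1,0],[0,0,0],255],[[0,0,0],[0,0,0],255],[[0,0,0],[0,0,0],255],[[0,0,0],[0,0,0],255]])

```text
clock: 8.0
ee_pos: [0.6666, -0.0954, 0.0224]
tcp_rot: [-2.286, -2.146, 0.012]
force: [-12.2, 1.2, 5.3]
width: 0.0172
```

Fully home at 12.2 N against the hard stop. Now back off gently and watch the force.

>>> move_arm(series=[[[0,-2,0],[0,0,0],255],[[0,-2,0],[0,0,0],255],[[0,-2,0],[0,0,0],255],[[0,-2,0],[0,0,0],255],[[0,0,0],[0,0,0],255],[[0,0,0],[0,0,0],255]])

```text
clock: 8.5
ee_pos: [0.6625, -0.095, 0.0231]
tcp_rot: [-2.29, -2.149, 0.002]
force: [-4.9, 0.0, 0.9]
width: 0.0173
```

The spring still pushes 4.9 N after 4 mm of back-off, so pen A looks worn. I'll back off clear and confirm by camera.

>>> move_arm(series=[[[0,-4,0],[0,0,0],255],[[0,-5,0],[0,0,0],255],[[0,-6,0],[0,0,0],255],[[0,-12,0],[0,0,0],255],[[0,-12,0],[0,0,0],255],[[0,0,-25],[0,0,0],255],[[0,0,-30],[0,0,0],255],[[0,0,-30],[0,0,0],255],[[0,0,0],[0,0,0],255],[[0,0,0],[0,0,0],255]])

```text
clock: 9.33
ee_pos: [0.6266, -0.0925, 0.1108]
tcp_rot: [2.288, 2.146, 0.007]
force: [0.9, 0.1, -1.7]
width: 0.0175
```

Run:
```python
from tri import *
plan((.492,.36,.114),93);print(observe()['clock'])
im=snap('side','s2');c=snap('scene','sc2')
p=proj(c,[observe()['ee_pos']])[0].astype(int);print(p)
bg=lambda i:cv2.cvtColor(i['color'],cv2.COLOR_RGB2BGR)
cx,cy=p;A=cv2.resize(bg(c)[cy-40:cy+60,cx-50:cx+50],(400,400),interpolation=2)
B=cv2.resize(bg(im)[370:480,200:400],(400,220),interpolation=2);
p=proj(im,[observe()['ee_pos']])[0].astype(int);print(p);cx,cy=p
C=cv2.resize(bg(im)[cy-40:cy+60,cx-50:cx+50],(400,400),interpolation=2)
cv2.imwrite('pics/v2.png',np.hstack([A,C]))
```

```text
tool shift mm [ 442.9 -163.3   -4.3]
xyaw 86.33 zdir [ 6.6e-03 -4.0e-04 -1.0e+00] ee [ 0.6266 -0.0925  0.1108] F [ 0.93  0.15 -1.72] w 0.01753346368545391
turn about tool z -6.67
9.3333
[280 261]
[293 196]
```

View pics/v2.png

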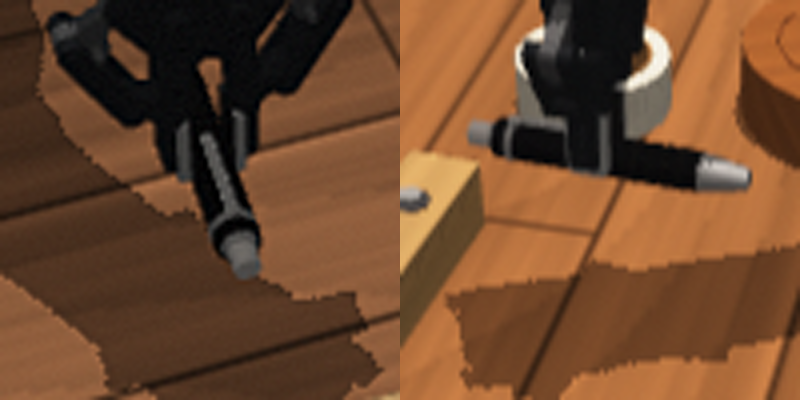

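Button is out, no crayon: pen A has the worn catch and goes to the tray. Move above the tray.

>>> move_arm(series=[[[31.6,-11.7,0],[0,0,0],255],[[31.6,-11.7,0],[0,0,0],255],[[31.6,-11.7,0],[0,0,0],255],[[31.6,-11.7,0],[0,0,0],255],[[31.6,-11.7,0],[0,0,0],255],[[31.6,-11.7,0],[0,0,0],255],[[31.6,-11.7,0],[0,0,0],255],[[31.6,-11.7,0],[0,0,0],255],[[31.6,-11.7,0],[0,0,0],255],[[31.6,-11.7,0],[0,0,0],255],[[31.6,-11.7,0],[0,0,0],255],[[31.6,-11.7,0],[0,0,0],255],[[31.6,-11.7,0],[0,0,0],255],[[31.6,-11.7,0],[0,0,0],255],[[0,0,0],[0,0,-3.4],255],[[0,0,0],[0,0,-3.4],255],[[0,0,0],[0,0,0],255],[[0,0,0],[0,0,0],255]])

```text
clock: 10.93
ee_pos: [0.4886, 0.3587, 0.1069]
tcp_rot: [-2.161, -2.28, 0.003]
force: [0.1, 0.2, -0.9]
width: 0.0175
```

Run:
```python
from tri import *
im=load('side'+'0') ; e=np.array([.6266,-.0925,.1108+.0035]);u=np.array([.998,-.064,0])
print('pred level side but/nose',proj(im,[e+.069*u,e-.081*u]),'meas (261.3,188.8),(330.3,201)')
plan((.492,.36,.0135),93);print(observe()['clock'])
w=snap('wrist','w3')
```

```text
pred level side but/nose [[260.76330483 188.34190764]
 [330.32231143 200.00643933]] meas (261.3,188.8),(330.3,201)
tool shift mm [ 1.2  3.6 93.4]
xyaw 93.05 zdir [-0.0016 -0.0013 -1.    ] ee [0.4886 0.3587 0.1069] F [ 0.05  0.24 -0.94] w 0.017511107832713663
turn about tool z 0.05
10.9333
```

View pics/w3.png

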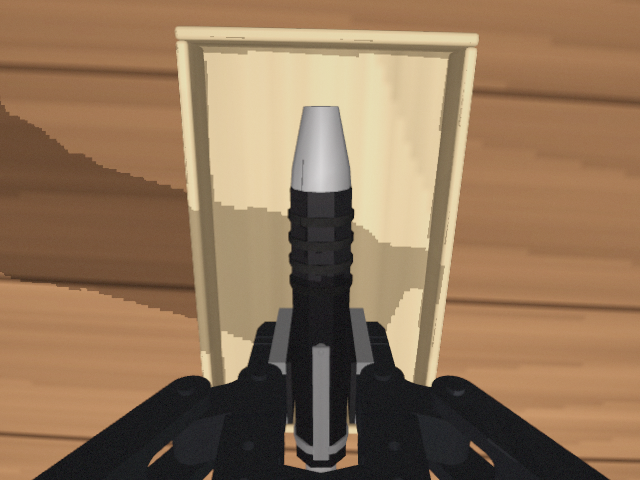

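Wrist view: the tray runs from (178,30) to (478,38) at its far end, and the pen (nose (321,107)) is centred and parallel. Lower it.

>>> move_arm(series=[[[0,1,25],[0,0,0],255],[[0,1,25],[0,0,0],255],[[0,1,20],[0,0,0],255],[[0,0,12],[0,0,0],255],[[0,0,6],[0,0,0],255],[[0,0,3],[0,0,0],255],[[0,0,0],[0,0,0],255],[[0,0,0],[0,0,0],255]])

```text
clock: 11.65
ee_pos: [0.4925, 0.3602, 0.0182]
tcp_rot: [-2.16, -2.281, -0.003]
force: [-0.9, -0.3, -0.6]
width: 0.0174
```

>>> move_arm(series=[[[0,0,2],[0,0,0],255],[[0,0,2],[0,0,0],255],[[0,0,1],[0,0,0],255],[[0,0,0],[0,0,0],255],[[0,0,0],[0,0,0],255]])

```text
clock: 12.07
ee_pos: [0.4923, 0.3597, 0.0126]
tcp_rot: [2.16, 2.281, 0.001]
force: [-0.3, 0.2, 1.3]
width: 0.0176
```

>>> move_arm(series=[[[0,0,0],[0,0,0],190],[[0,0,0],[0,0,0],170],[[0,0,0],[0,0,0],150],[[0,0,0],[0,0,0],140],[[0,0,0],[0,0,0],140],[[0,0,-10],[0,0,0],140],[[0,0,-20],[0,0,0],140],[[0,0,-30],[0,0,0],140],[[0,0,-40],[0,0,0],140],[[0,0,-40],[0,0,0],140],[[0,0,0],[0,0,0],0],[[0,0,0],[0,0,0],0]])

```text
clock: 13.07
ee_pos: [0.4933, 0.361, 0.1558]
tcp_rot: [2.159, 2.281, 0.009]
force: [0.5, 0.6, -0.5]
width: 0.0615
```

Run:
```python
from tri import *
plan((.528,.1256,.15),75);print(observe()['clock'])
w=snap('wrist','w4')
```

```text
tool shift mm [-237.    21.7    5.1]
xyaw 93.14 zdir [ 0.0048  0.0037 -1.    ] ee [0.4933 0.361  0.1558] F [ 0.47  0.58 -0.45] w 0.06152987271097098
turn about tool z 18.14
13.0667
```

View pics/w4.png

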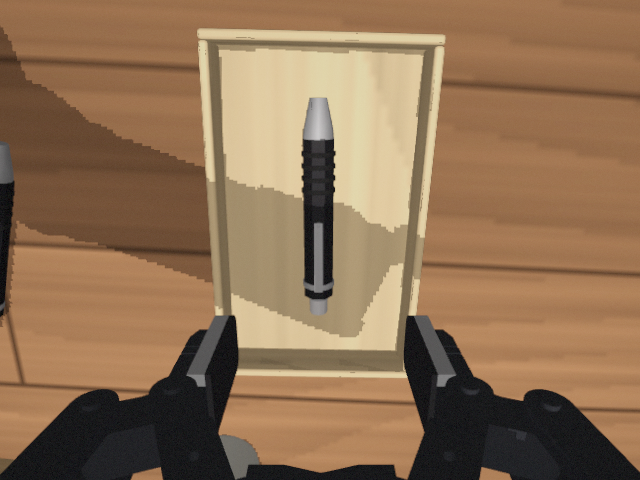

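Pen A lies flat, centred in the tray (nose (318,98), button (318,312)). On to pen B.

>>> move_arm(series=[[[-29.6,2.7,0],[0,0,0],0],[[-29.6,2.7,0],[0,0,0],0],[[-29.6,2.7,0],[0,0,0],0],[[-29.6,2.7,0],[0,0,0],0],[[-29.6,2.7,0],[0,0,0],0],[[-29.6,2.7,0],[0,0,0],0],[[-29.6,2.7,0],[0,0,0],0],[[-29.6,2.7,0],[0,0,0],0],[[0,0,15],[0,0,6],0],[[0,0,15],[0,0,6],0],[[0,0,15],[0,0,6],0],[[0,0,0],[0,0,0],0],[[0,0,0],[0,0,0],0]])

```text
clock: 14.2
ee_pos: [0.5253, 0.124, 0.1061]
tcp_rot: [-2.486, -1.919, 0.005]
force: [0.7, 0.3, 0.4]
width: 0.0854
```

Run:
```python
from tri import *
plan((.528,.1256,.006),75);print(observe()['clock'])
w=snap('wrist','w5');print(proj(w,[[.528,.1256,.01],[.5957,.1075,.01],[.451,.1463,.01]]))
# dark barrel column span by row
g=w['color'].max(2)
for r in (160,190,220,250,280):
    c=np.where(g[r,220:420]<55)[0]+220; print(r,c.min() if len(c) else None,c.max() if len(c) else None,len(c))
```

```text
tool shift mm [  2.5   2.5 100.1]
xyaw 75.35 zdir [-0.0034 -0.0013 -1.    ] ee [0.5253 0.124  0.1061] F [0.7 0.3 0.4] w 0.08536021473712019
turn about tool z 0.35
14.2
[[323.81622448 248.4355212 ]
 [322.91942531 350.32688306]
 [325.24136693 108.07678975]]
160 305 339 19
190 304 339 27
220 305 338 34
250 305 337 33
280 305 336 21
```

>>> move_arm(series=[[[1,1,25],[0,0,0],0],[[0.5,1.5,25],[0,0,0],0],[[0,0,25],[0,0,0],0],[[0,0,15],[0,0,0],0],[[0,0,9.5],[0,0,0],0],[[0,0,0],[0,0,0],0],[[0,0,0],[0,0,0],150],[[0,0,0],[0,0,0],255],[[0,0,0],[0,0,0],255],[[0,0,0],[0,0,0],255],[[0,0,0],[0,0,0],255],[[0,0,0],[0,0,0],255],[[0,0,0],[0,0,0],255],[[0,0,0],[0,0,0],255]])

```text
clock: 15.42
ee_pos: [0.5298, 0.125, 0.0088]
tcp_rot: [2.489, 1.915, 0.001]
force: [-1.5, -1.0, 7.1]
width: 0.0172
```

>>> move_arm(series=[[[0,0,-5],[0,0,0],255],[[0,0,-7],[0,0,0],255],[[0,0,-5],[0,0,0],255],[[0,0,0],[0,0,-5.5],255],[[0,0,0],[0,0,-5.5],255],[[0,0,0],[0,0,0],255],[[0,0,0],[0,0,0],255]])

```text
clock: 16.0
ee_pos: [0.5296, 0.1251, 0.0251]
tcp_rot: [-2.298, -2.142, -0.001]
force: [-0.2, -0.4, -0.5]
width: 0.0168
```

Run:
```python
from tri import *
s=observe();e=s['ee_pos'];n=np.array([.998,-.0645])
gap=((np.array([.7297,.0017])-e[:2])@n)-.070;print('gap to face mm',gap*1000)
plan(e,86.3)
```

```text
gap to face mm 137.69680153471495
tool shift mm [0. 0. 0.]
xyaw 85.98 zdir [ 2.e-04  5.e-04 -1.e+00] ee [0.5296 0.1251 0.0251] F [-0.17 -0.35 -0.51] w 0.016786234947911947
turn about tool z -0.32
```

>>> move_arm(series=[[[0,20,0],[0,0,-0.3],255],[[0,25,0],[0,0,0],255],[[0,25,0],[0,0,0],255],[[0,25,0],[0,0,0],255],[[0,20,0],[0,0,0],255],[[0,10,0],[0,0,0],255],[[0,5,0],[0,0,0],255],[[0,2,0],[0,0,0],255],[[0,2,0],[0,0,0],255],[[0,2,0],[0,0,0],255],[[0,2,0],[0,0,0],255],[[0,0,0],[0,0,0],255],[[0,0,0],[0,0,0],255]])

```text
clock: 17.08
ee_pos: [0.6669, 0.1165, 0.0249]
tcp_rot: [2.289, 2.152, -0.0]
force: [-0.6, 0.2, 0.0]
width: 0.017
```

>>> move_arm(series=[[[0,2,0],[0,0,0],255],[[0,2,0],[0,0,0],255],[[0,2,0],[0,0,0],255],[[0,2,0],[0,0,0],255],[[0,2,0],[0,0,0],255],[[0,1,0],[0,0,0],255],[[0,0,0],[0,0,0],255],[[0,0,0],[0,0,0],255]])

```text
clock: 17.75
ee_pos: [0.6791, 0.1156, 0.025]
tcp_rot: [2.289, 2.15, 0.002]
force: [0.2, -0.1, -0.7]
width: 0.0175
```

>>> move_arm(series=[[[0,1,0],[0,0,0],255],[[0,1,0],[0,0,0],255],[[0,1,0],[0,0,0],255],[[0,0,0],[0,0,0],255],[[0,0,0],[0,0,0],255]])

```text
clock: 18.17
ee_pos: [0.68, 0.1156, 0.0246]
tcp_rot: [-2.288, -2.151, 0.003]
force: [-5.0, -0.0, 0.1]
width: 0.0169
```

>>> move_arm(series=[[[0,1,0],[0,0,0],255],[[0,1,0],[0,0,0],255],[[0,1,0],[0,0,0],255],[[0,1,0],[0,0,0],255],[[0,0,0],[0,0,0],255],[[0,0,0],[0,0,0],255]])

```text
clock: 18.67
ee_pos: [0.6802, 0.1156, 0.0238]
tcp_rot: [-2.284, -2.149, 0.013]
force: [-12.8, -0.0, 4.9]
width: 0.0169
```

Hard against home at 12.8 N. Back off.

>>> move_arm(series=[[[0,-3,0],[0,0,0],255],[[0,-3,0],[0,0,0],255],[[0,-3,0],[0,0,0],255],[[0,0,0],[0,0,0],255],[[0,0,0],[0,0,0],255]])

```text
clock: 19.08
ee_pos: [0.677, 0.1158, 0.0251]
tcp_rot: [2.289, 2.151, 0.002]
force: [-0.4, 0.1, -0.2]
width: 0.0171
```

>>> move_arm(series=[[[0,-10,0],[0,0,0],255],[[0,-20,0],[0,0,0],255],[[0,-25,0],[0,0,0],255],[[0,-25,0],[0,0,0],255],[[0,-25,0],[0,0,0],255],[[0,-20,0],[0,0,0],255],[[0,0,0],[0,0,0],255],[[0,0,0],[0,0,0],255],[[0,0,0],[0,0,0],255]])

```text
clock: 19.83
ee_pos: [0.5531, 0.1238, 0.0252]
tcp_rot: [2.289, 2.15, 0.003]
force: [0.2, -0.3, -0.8]
width: 0.0176
```

Run:
```python
from tri import *
s=observe();e=s['ee_pos'];plan(e,86.3);print(s['clock'])
a=snap('scene','sc6');d=snap('side','s6');w=snap('wrist','w6')
bg=lambda i:cv2.cvtColor(i['color'],cv2.COLOR_RGB2BGR)
def cr(i,f):
    cx,cy=proj(i,[e])[0].astype(int);print(cx,cy);return cv2.resize(bg(i)[cy-40:cy+40,cx-50:cx+50],(400,320),interpolation=2)
T=np.hstack([cr(a,4),cr(d,4)]);W=cv2.resize(bg(w)[60:480,120:520],(266,280))
o=np.zeros((600,800,3),np.uint8);o[:320]=T;o[320:,:266]=W;cv2.imwrite('pics/v6.png',o)
```

```text
tool shift mm [0. 0. 0.]
xyaw 86.42 zdir [ 2.4e-03  6.0e-04 -1.0e+00] ee [0.5531 0.1238 0.0252] F [ 0.23 -0.28 -0.75] w 0.017599909451754048
turn about tool z 0.12
19.8333
369 239
301 305
```

View pics/v6.png

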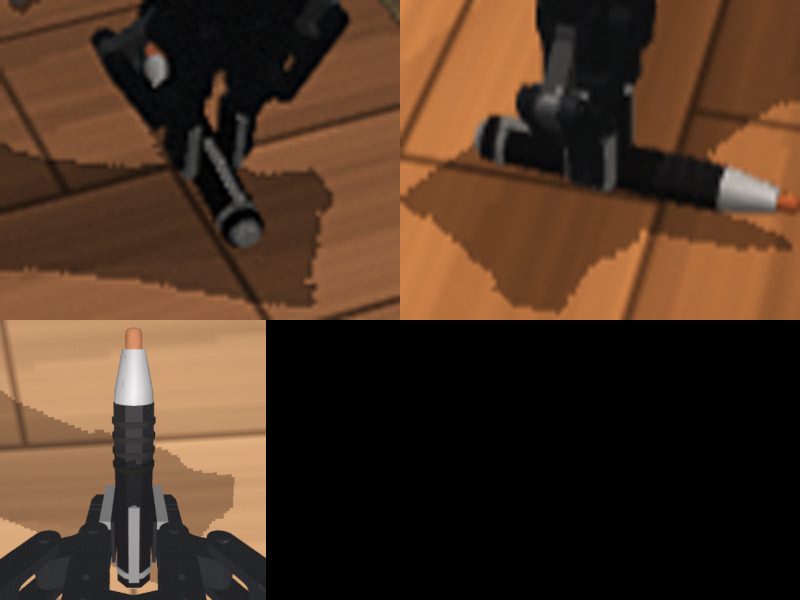

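Pen B has latched: the button is in, the orange crayon is out at crop (787,202), and the force fell to zero on backing off. Lay it down here; it was gripped at TCP z 0.0088, so that is a 16.4 mm descent.

>>> move_arm(series=[[[0,0,6],[0,0,0],255],[[0,0,5],[0,0,0],255],[[0,0,3],[0,0,0],255],[[0,0,1.5],[0,0,0],255],[[0,0,0],[0,0,0],255],[[0,0,0],[0,0,0],255]])

```text
clock: 20.48
ee_pos: [0.5513, 0.1237, 0.0091]
tcp_rot: [-2.289, -2.152, 0.0]
force: [0.8, 0.1, -1.2]
width: 0.0175
```

>>> move_arm(series=[[[0,0,1],[0,0,0],255],[[0,0,0.5],[0,0,0],255],[[0,0,0],[0,0,0],255],[[0,0,0],[0,0,0],255]])

```text
clock: 20.82
ee_pos: [0.5514, 0.1238, 0.0088]
tcp_rot: [2.289, 2.151, 0.0]
force: [-2.5, -1.2, 9.7]
width: 0.0167
```

>>> move_arm(series=[[[0,0,-1],[0,0,0],255],[[0,0,0],[0,0,0],190],[[0,0,0],[0,0,0],170],[[0,0,0],[0,0,0],140],[[0,0,0],[0,0,0],100],[[0,0,0],[0,0,0],100],[[0,0,-10],[0,0,0],100],[[0,0,-20],[0,0,0],100],[[0,0,-35],[0,0,0],100],[[0,0,-40],[0,0,0],100],[[0,0,-40],[0,0,0],100],[[0,0,0],[0,0,0],0],[[0,0,0],[0,0,0],0],[[0,0,0],[0,0,0],0]])

```text
clock: 21.98
ee_pos: [0.5511, 0.1231, 0.1541]
tcp_rot: [2.289, 2.151, -0.001]
force: [0.4, 0.2, 0.1]
width: 0.0843
```

Run:
```python
from tri import *
s=observe();print(s['clock'],s['ee_pos'],s['force'],s['width'])
bg=lambda i:cv2.cvtColor(i['color'],cv2.COLOR_RGB2BGR)
d=snap('side','s7');w=snap('wrist','w7')
o=np.zeros((600,800,3),np.uint8);o[:360,:480]=cv2.resize(bg(d)[120:480,160:640],(480,360));o[:240,480:]=cv2.resize(bg(w),(320,240))
o[360:600,:480]=cv2.resize(bg(d)[280:360,240:400],(480,240),interpolation=2)
cv2.imwrite('pics/v7.png',o)
```

```text
21.9833 [0.55112471 0.123115   0.15413524] [0.3700376  0.16018441 0.0782282 ] 0.08431556653049584
```

View pics/v7.png

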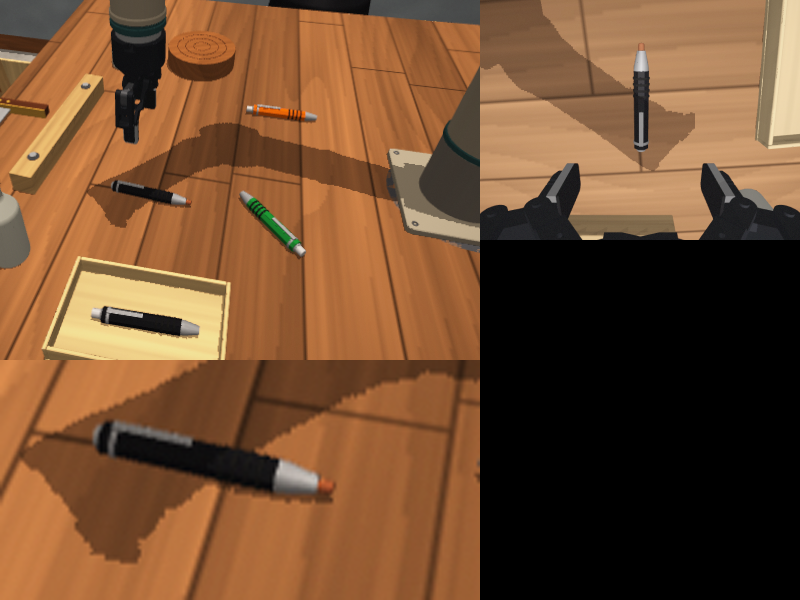

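The picture shows the latched pen flat on the bench with its crayon out (crop (325,487)), the worn pen flat in the tray (145,320), and the gripper clear. Hand in.

```bash
python3 -c "
from workcell import *
print(sign_off())"
```

```text
the job is handed in; nothing more can be done
None
```

Both holders were tested against the planing stop, sorted and handed in at 22 s; the hand-in gives no verdict.

- **Right-hand holder (worn catch):** I pressed it to its hard stop at 12.2 N. It still pushed back with 4.9 N after 4 mm of back-off, and the camera showed the button fully out and no crayon. It now lies flat in the middle of the repair tray.
- **Left-hand holder (sound catch):** I pressed it home at 12.8 N. The force fell to zero on backing off, and the camera showed the button in and the crayon out. It now lies flat on the bench, crayon out.

**Final check:** The last picture shows both holders flat and released, with the gripper clear at about zero force. The blank and the look-alikes appear untouched. I did not re-measure the blank, tape or glue bottle, and the last picture does not show the tape, but no move went near any of them.

**Disagreements:**
- The gripper read 17 mm on a 20 mm barrel.
- The stop face came up a few millimetres further away than I had measured, so I closed the last of the gap by feel.

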